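# Find the hidden battery-door catch of the kitchen scale by touch

### The job

The kitchen scale lies face down for a change of batteries. Four identical flush pads run in a row across its underside and only one of them is the release catch, so feel for the one that gives with the fingertips, without great force, and push it fully in so that the battery door pops up by itself. Do not touch the door, leave everything else on the counter where it is, and finish with the hand clear.

Things in the scene. Friction and masses are not known exactly. Their poses are not given: they have to be found in the camera images.
- scale: Kitchen scale face down on a non-slip mat (225 x 280 x 3 mm), stuck fast to the counter. Housing 190 mm (x) by 250 mm (y); flat grey underside, facing up, 34 mm above the counter. Origin: footprint centre at counter height; z up, pads on the -x side, battery door on the +x side. Rubber feet, 18 mm wide, 5 mm high, at x = +-78.5, y = +-108 mm.
- pad_row (a point): Middle of the row of four equal pads, at the height of their tops (32.5 mm over the counter, 1.5 mm below the underside); axes as the scale's. Pad centres lie at y = -76.5, -25.5, 25.5, 76.5 mm from it, x = 0. Each pad is 52 mm (x) by 49 mm (y), with 2 mm gaps, in a slot 54 x 208 mm. Three are rigid blanks; one, in any place, is the release catch.
- catch (a joint): How far the release catch is pushed down, m: 0 = level with the other pads, 0.005 = fully in, at a hard stop. It gives under about 3 to 4 N, goes straight down and stays where it is pushed (no spring). Which of the four pads it is, is not told.
- battery_door (a joint): Opening angle of the battery door, rad: 0 = shut and flush, 0.35 = popped up. Linked to the catch: it rises 0.07 rad per mm of catch travel and stays up when the catch is let go.
- door_edge (a point): Middle of the battery door's free edge, on its top face. The door is a flat plate 66 mm (x) by 102 mm (y) by 6 mm, flush in the underside when shut; it hinges on its far edge, at x = +79 mm, 31 mm up in the scale's frame. The free edge lies 48 mm from the pads' centre line (shut) and swings up about 23 mm, away from the pads. The door is not to be touched.
- whisk: Small flat steel whisk lying in front of the scale (robot side), 203 mm long, 52 mm wide, 12 mm high; origin at the handle's end next to the wires, underneath. Bystander.
- cell_dish: Low white dish with two fresh cells, 84 mm diameter, 22 mm high, beside the scale's -y end; origin centre of underside. Bystander.
- colander: Stainless colander, 210 mm diameter, 90 mm high, two side handles; origin centre of underside. Bystander.
- mortar: Wooden mortar, 124 mm diameter, 85 mm high, pestle leaning in it to 135 mm; origin centre of underside. Bystander.
- glass_bowl: Glass bowl, 150 mm diameter, 70 mm high; origin centre of underside. Bystander.
- carousel: Base of the spice carousel, fixed to the counter; its round tray is 210 mm in diameter with six jars, 171 mm high in all; origin centre of underside. Bystander.
- spice_tray (a joint): Turn of the carousel's tray, rad, any value at the start; it turns freely on its pivot and should be left alone.

How it is judged:
By the outcome, as a careful person would: the job done as asked, in the order asked, and still so for the second after the job is handed in, with the robot touching nothing.
It also fails if it takes over 51 s, if anything falls off the work surface, if the arm or the gripper's body presses on something with over 40 N, if the wrist force passes 120 N, or if a joint passes its speed limit or range.

### The arm

A 6-joint arm with a two-finger parallel gripper is mounted at the origin on the work surface. World frame = base frame: x ahead of the robot, y to its left, z up, the work surface at z = 0. Lengths are in m, angles in rad, forces in N, time in s.
With the tool pointing down it reaches from about 0.375 to 0.975 m from the base axis. Payload 3.8 kg.
Tool frame: the origin (TCP) lies at the very end of the fingers, on their centre line; the grasp point (between the pads) lies 19 mm behind it (bot.pinch_z is the distance from the TCP to the grasp point, in m); x points along the fingers, y is the direction in which the jaws open and shut, and the axes are right-handed (so a half turn about x gives the same grasp; the last joint's range is limited). The gripper opens to 85 mm and grips with 20 to 120 N. Pads are 22 mm wide; open, the fingers measure 114 mm over their backs; the gripper's body (76 mm by 85 mm) begins 54 mm behind the grasp point. The pads swing forward as they close: fully open they stand 13 mm farther back than shut.
Start: joints at [1.194, 0.264, 1.604, -0, 1.274, -0.037], TCP at [0.225, 0.636, 0.231] pointing down, gripper open.
Joint ranges: [-2.63, 2.63], [-0.94, 2.18], [0.31, 2.57], [-1.31, 4.45], [0, 2.66], [-2.55, 2.55]. Speed limits (rad/s): [2.57, 2.57, 3.14, 3.14, 3.14, 3.14].

### API

Orientations are given as a rotation vector (axis times angle).
In Python, from workcell import monitor, imaging, finish_job, bot gives the robot as it stands.
- The arm moves only by the tool jog_arm, never from a script. Its argument "rows" is a list of rows, each a list of 7 numbers: the shift along the tool's x, y, z in m, then the turn, a rotation vector about the tool's x, y, z in rad, then the opening in per cent of the stroke, from 0 (shut) to 100 (fully open). A call has 1 to 20 rows; each row is the pose to reach, as a shift and turn from the pose measured when the call began, along the tool's axes at that moment; what a row does not reach only later rows make up. A row lasts 1/10 s, in which the tool goes at most 50 mm and 8.59 degrees, less where a joint would pass 70% of its speed; a pose out of reach is approached as far as the arm can. A call with a gripper value outside its range is refused whole. The fingers move at their own pace and stop on an object; "force" is the grip in N (left out, the last holds). Time passes only in rows, so rows that repeat a pose let the fingers close. It gives the time, the measured TCP pose, the force and the opening at its end, in the units of the state.
- monitor.read_state(): the state, without advancing time (a new reading comes with each control period).
- imaging.read_camera(name): name is "scene" or "top" or "wrist"; returns the picture (420x560x3 uint8, blue, green, red); there is no depth.
- imaging.camera_params(name): a dict with "fx", "fy", "cx", "cy" (pixels), "k1" (the pictures are not rectified: a ray, as slopes to the right and down, at radius r is drawn at 1 + k1 r^2 times it, then the intrinsics apply), "T" (4x4, takes a point from camera to world coordinates); the wrist camera has in their place "T_tool_cam" (4x4, takes a point from camera to tool coordinates, whose origin is the TCP and whose axes are the tool frame's). Camera axes: x right, y down, z forward; pixel columns grow to the right and rows downward; lengths in m; the calibration is good to about 2 mm. A picture is of the moment at which its call begins: read the wrist's pose just before it. camera_params takes no time and is no camera call.
- finish_job(): hands the job in, once; it reports no verdict.
The state is a dict: "time": time; "q": joint angles; "joint_vel": joint speeds; "joint_torque": joint torques, N m; "tool_pos": TCP position; "tcp_rot": TCP orientation; "wrist_force": force on the tool from outside, world axes, zero at the start; "torque": the same for the moment, N m; "width": opening from 0.0 (shut) to 1.0 (fully open).
Only numpy, scipy, OpenCV 4.12 (cv2) and the standard library are available. Lean on these libraries where they do the work, as an engineer would, in place of code of your own. Each camera call takes 0.05 s, during which the arm holds its last target. There are 200 camera calls.

## Working session

There is one attempt and no reset: what is moved stays moved. The work goes in short steps, Python scripts to look and compute and a tool call to move; the robot and the scene stay as the last step left them, time stands still between calls to the robot, and variables do not carry over. Pictures are saved under pics/ and viewed, about 8 in all and at most 12, crops included, and the job is handed in when it is done.

Besides the shell and the picture viewer there is one more tool, called after ">>>" as a command line: name --pt "numbers of a row" for each row, then --argument value for the rest. jog_arm: Moves the arm, as the interface text tells. Its arguments: {"type":"object","properties":{"rows":{"type":"array","items":{"type":"array","items":{"type":"number"}}},"force":{"type":"number"}},"required":["rows"]}

```bash
mkdir -p pics; python3 - <<'E'
from workcell import monitor, imaging, bot
import cv2
s=monitor.read_state();print({k:s[k] for k in('time','tool_pos','tcp_rot','wrist_force','width')})
for n in('top','scene'):
    cv2.imwrite(f'pics/{n}0.png',imaging.read_camera(n))
    print(n,imaging.camera_params(n))
print(imaging.camera_params('wrist'))
E
```

```text
{'time': 0.0, 'tool_pos': array([0.22467444, 0.63571557, 0.22992638]), 'tcp_rot': array([ 0.26484046,  1.55479578, -0.26841571]), 'wrist_force': array([-0.01078845, -0.81102609,  0.32838342]), 'width': 0.9966444917888791}
top {'fx': 409.46119743589276, 'fy': 409.46119743589276, 'cx': 286.77869995236273, 'cy': 201.37639693718896, 'k1': -0.04621324158038485, 'T': array([[ 0.00818603, -0.99889029,  0.04638073,  0.45116997],
       [-0.99992216, -0.00861361, -0.00902674,  0.01112599],
       [ 0.00941623, -0.04630323, -0.99888305,  1.18061742],
       [ 0.        ,  0.        ,  0.        ,  1.        ]])}
scene {'fx': 487.83571783419, 'fy': 487.83571783419, 'cx': 272.0364004293595, 'cy': 203.58788088215746, 'k1': -0.12191020662983985, 'T': array([[ 0.82971115,  0.46731501, -0.30528035,  0.99714318],
       [ 0.55815102, -0.68786929,  0.46400785, -0.70591701],
       [ 0.00684485, -0.55538502, -0.83156516,  1.33328579],
       [ 0.        ,  0.        ,  0.        ,  1.        ]])}
{'fx': 335.0452520038801, 'fy': 335.0452520038801, 'cx': 278.03435657303856, 'cy': 210.02653433997781, 'k1': -0.07624087376596834, 'T_tool_cam': array([[-1.91984539e-04, -3.21175545e-01,  9.47019658e-01,
        -1.42917769e-01],
       [ 9.99999847e-01, -5.52738294e-04,  1.52673566e-05,
        -2.46476153e-04],
       [ 5.18550529e-04,  9.47019516e-01,  3.21175602e-01,
        -8.23117530e-02],
       [ 0.00000000e+00,  0.00000000e+00,  0.00000000e+00,
         1.00000000e+00]])}
```

View pics/top0.png

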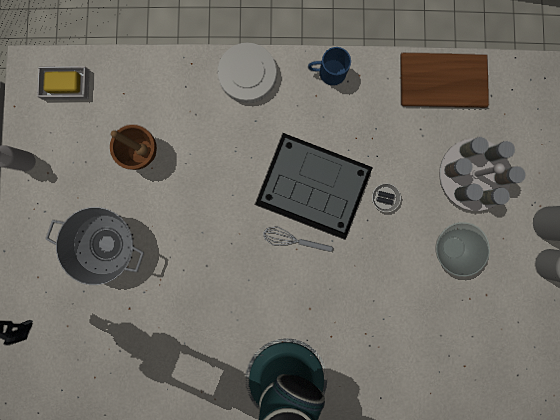

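View pics/scene0.png

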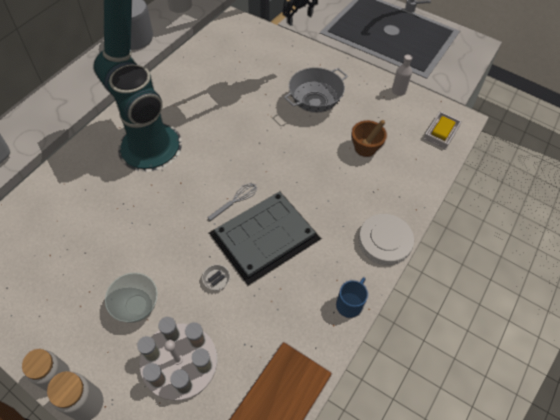

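The top view shows the scale at about px (314,186), with the pad row on the robot side running from (280,187) to (338,208). The whisk is at (300,240) and the dish at (387,198). The scene view agrees. I'll zoom in for the corners.

```bash
python3 - <<'E'
import cv2
im=cv2.imread('pics/top0.png')[125:245,245:405]
cv2.imwrite('pics/crop.png',cv2.resize(im,None,fx=5,fy=5,interpolation=cv2.INTER_CUBIC))
E
```

```text
(no output)
```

View pics/crop.png

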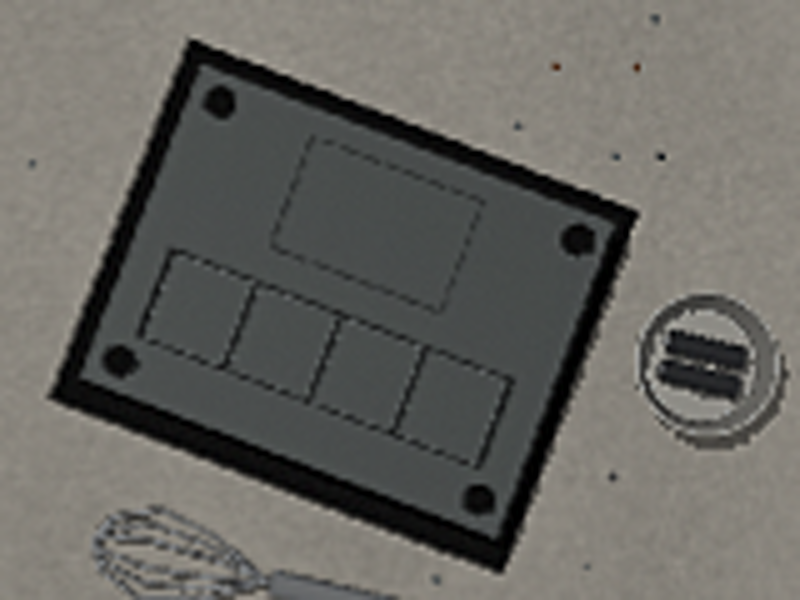

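```bash
cat > h.py <<'E'
import numpy as np, cv2
from scipy.spatial.transform import Rotation as R
from workcell import monitor, imaging
def ray(cp,uv,T):
    K=np.array([[cp['fx'],0,cp['cx']],[0,cp['fy'],cp['cy']],[0,0,1]])
    n=cv2.undistortPoints(np.array(uv,float).reshape(-1,1,2),K,np.array([cp['k1'],0,0,0.]))[:,0]
    return np.c_[n,np.ones(len(n))]@T[:3,:3].T, T[:3,3]
def at_z(cp,uv,z,T):
    d,o=ray(cp,uv,T); return o+d*((np.asarray(z)-o[2])/d[:,2])[:,None]
def fit(model,pts):  # yaw, origin
    c,m=pts[:,:2].mean(0),model.mean(0); H=(model-m).T@(pts[:,:2]-c)
    a=np.arctan2(H[0,1]-H[1,0],H[0,0]+H[1,1]); Rz=np.array([[np.cos(a),-np.sin(a)],[np.sin(a),np.cos(a)]])
    t=c-Rz@m; return a,t,pts[:,:2]-(model@Rz.T+t)
def to_tool(p,s=None):
    s=s or monitor.read_state(); return R.from_rotvec(s['tcp_rot']).inv().apply(np.asarray(p)-s['tool_pos'])
E
python3 - <<'E'
from h import *
cp=imaging.camera_params('top')
c=np.array([[220,102],[578,239],[120,360],[479,499],[174,251],[513,379],[481,466],[141,338],[314,137],[485,203],[442,311],[272,246]],float)
uv=(c+.5)/5-.5+[245,125]
z=[.039]*4+[.034]*8
P=at_z(cp,uv,z,cp['T'])
f=np.array([[78.5,108],[78.5,-108],[-78.5,108],[-78.5,-108]])/1e3
a,t,r=fit(f,P[:4]);print('feet',np.degrees(a),t,(r*1e3).round(1).tolist())
sl=np.array([[27,104],[27,-104],[-27,-104],[-27,104]])/1e3
b,u,r=fit(sl,P[4:8]);print('slot',np.degrees(b),u,(r*1e3).round(1).tolist())
d=np.array([[79,51],[79,-51],[13,-51],[13,51]])/1e3
e,v,r=fit(d,P[8:]);print('door->scale',np.degrees(e),v,(r*1e3).round(1).tolist())
Rz=lambda a:np.array([[np.cos(a),-np.sin(a)],[np.sin(a),np.cos(a)]])
print('row in scale',Rz(a).T@(u-t))
for y in(-.0765,-.0255,.0255,.0765): print(y,Rz(a)@[0,y]+u)
s=monitor.read_state();M=R.from_rotvec(s['tcp_rot']).as_matrix();print(M.round(3))
p=np.r_[Rz(a)@[0,.0765]+u,.0325];print(to_tool(p))
E
```

```text
feet -20.619871220711833 [ 0.55215617 -0.0763761 ] [[-0.8, -0.1], [-0.1, 0.3], [0.4, -0.7], [0.5, 0.5]]
slot -20.187958412819018 [ 0.51928076 -0.06445181] [[-1.5, -1.7], [-0.1, 2.4], [1.6, 1.6], [0.0, -2.3]]
door->scale -20.706851437720825 [ 0.55230406 -0.07656234] [[0.2, 0.5], [-0.2, -0.9], [0.1, -0.1], [-0.1, 0.5]]
row in scale [-0.03496866 -0.00041723]
-0.0765 [ 0.49234004 -0.13605103]
-0.0255 [ 0.51030052 -0.08831822]
0.0255 [ 0.528261   -0.04058541]
0.0765 [0.54622148 0.0071474 ]
[[-0.001  0.333  0.943]
 [-0.002  0.943 -0.333]
 [-1.    -0.002 -0.   ]]
[ 0.19850345 -0.48515401  0.51267235]
```

The three fits agree: yaw is −20.6° and the row sits 35 mm to −x of the scale origin. The tool's y axis is already within 1° of the row. I'll traverse high with the fingers shut to above the +76.5 pad.

>>> jog_arm --pt "0 -0.485 0.513 0 0 0 0" --pt "0 -0.485 0.513 0 0 0 0" --pt "0 -0.485 0.513 0 0 0 0" --pt "0 -0.485 0.513 0 0 0 0" --pt "0 -0.485 0.513 0 0 0 0" --pt "0 -0.485 0.513 0 0 0 0" --pt "0 -0.485 0.513 0 0 0 0" --pt "0 -0.485 0.513 0 0 0 0" --pt "0 -0.485 0.513 0 0 0 0" --pt "0 -0.485 0.513 0 0 0 0" --pt "0 -0.485 0.513 0 0 0 0" --pt "0 -0.485 0.513 0 0 0 0" --pt "0 -0.485 0.513 0 0 0 0" --pt "0 -0.485 0.513 0 0 0 0" --pt "0 -0.485 0.513 0 0 0 0" --pt "0 -0.485 0.513 0 0 0 0" --pt "0 -0.485 0.513 0 0 0 0" --pt "0 -0.485 0.513 0 0 0 0" --force 40

```text
time: 1.9
tool_pos: [0.546, 0.0089, 0.2308]
tcp_rot: [0.264, 1.556, -0.267]
wrist_force: [0.8, 0.2, -0.3]
width: 0.001
```

>>> jog_arm --pt "0.04 -0.002 0 0 0 0 0" --pt "0.08 -0.002 0 0 0 0 0" --pt "0.11 -0.002 0 0 0 0 0" --pt "0.13 -0.002 0 0 0 0 0" --pt "0.15 -0.002 0 0 0 0 0" --pt "0.15 -0.002 0 0 0 0 0" --pt "0.15 -0.002 0 0 0 0 0"

```text
time: 2.6
tool_pos: [0.5446, 0.008, 0.0809]
tcp_rot: [0.263, 1.557, -0.265]
wrist_force: [-0.7, -0.0, -0.0]
width: 0.003
```

```bash
python3 - <<'E'
from h import *
s=monitor.read_state();print(s['tool_pos'],s['wrist_force'],to_tool([.5462,.0071,.0325],s))
cv2.imwrite('pics/w1.png',imaging.read_camera('wrist'))
# projected expectations
cp=imaging.camera_params('wrist');T=np.eye(4);T[:3,:3]=R.from_rotvec(s['tcp_rot']).as_matrix();T[:3,3]=s['tool_pos'];T=T@cp['T_tool_cam']
K=np.array([[cp['fx'],0,cp['cx']],[0,cp['fy'],cp['cy']],[0,0,1]])
a=np.radians(-20.6);Rz=np.array([[np.cos(a),-np.sin(a)],[np.sin(a),np.cos(a)]]);Ti=np.linalg.inv(T)
for y in(104,51,0,-51):
  for x in(27,-27):
    p=np.r_[Rz@(np.array([x,y])/1e3)+[.5193,-.0645],.034]
    print(x,y,cv2.projectPoints(p[None],cv2.Rodrigues(Ti[:3,:3])[0],Ti[:3,3],K,np.array([cp['k1'],0,0,0.]))[0].ravel().round())
E
```

```text
[0.54462552 0.00801369 0.08090273] [-0.73196763 -0.03336641 -0.03435942] [ 0.04840024 -0.00024658  0.00186936]
27 104 [320. 280.]
-27 104 [325. 200.]
27 51 [238. 278.]
-27 51 [236. 198.]
27 0 [159. 276.]
-27 0 [151. 196.]
27 -51 [ 84. 273.]
-27 -51 [ 70. 194.]
```

View pics/w1.png

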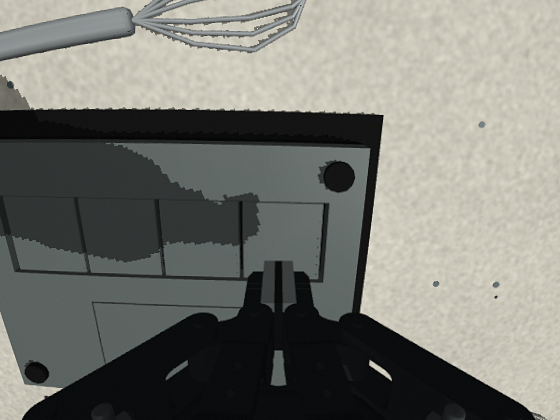

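The wrist view shows the end pad with its slot corners at (326,204) and (323,281), within about 4 px of my projection. The fingertips are central over it. I'll descend and feel for it.

>>> jog_arm --pt "0.015 0 0.002 0 0 0 0" --pt "0.028 0 0.002 0 0 0 0" --pt "0.031 0 0.002 0 0 0 0" --pt "0.033 0 0.002 0 0 0 0" --pt "0.034 0 0.002 0 0 0 0" --pt "0.035 0 0.002 0 0 0 0"

```text
time: 3.25
tool_pos: [0.5478, 0.0069, 0.047]
tcp_rot: [0.263, 1.554, -0.265]
wrist_force: [0.8, -0.2, 0.3]
width: 0.006
```

>>> jog_arm --pt "0.003 0 0 0 0 0 0" --pt "0.006 0 0 0 0 0 0" --pt "0.008 0 0 0 0 0 0" --pt "0.009 0 0 0 0 0 0" --pt "0.01 0 0 0 0 0 0" --pt "0.01 0 0 0 0 0 0"

```text
time: 3.85
tool_pos: [0.5477, 0.0069, 0.0368]
tcp_rot: [0.263, 1.554, -0.265]
wrist_force: [0.0, 0.1, -0.4]
width: 0.007
```

>>> jog_arm --pt "0.001 0 0 0 0 0 0" --pt "0.002 0 0 0 0 0 0" --pt "0.003 0 0 0 0 0 0" --pt "0.003 0 0 0 0 0 0"

```text
time: 4.25
tool_pos: [0.5475, 0.0069, 0.0336]
tcp_rot: [0.263, 1.555, -0.265]
wrist_force: [0.1, 0.0, 0.1]
width: -0.009
```

>>> jog_arm --pt "0.0005 0 0 0 0 0 0" --pt "0.001 0 0 0 0 0 0" --pt "0.001 0 0 0 0 0 0"

```text
time: 4.55
tool_pos: [0.5475, 0.0069, 0.0326]
tcp_rot: [0.263, 1.555, -0.265]
wrist_force: [0.2, 0.6, 0.5]
width: 0.001
```

>>> jog_arm --pt "0.0005 0 0 0 0 0 0" --pt "0.0005 0 0 0 0 0 0"

```text
time: 4.75
tool_pos: [0.5476, 0.0069, 0.0326]
tcp_rot: [0.263, 1.555, -0.265]
wrist_force: [-1.4, -0.1, 3.8]
width: 0.002
```

>>> jog_arm --pt "0.0008 0 0 0 0 0 0" --pt "0.0008 0 0 0 0 0 0" --pt "0.0008 0 0 0 0 0 0"

```text
time: 5.05
tool_pos: [0.5476, 0.0069, 0.0325]
tcp_rot: [0.263, 1.555, -0.265]
wrist_force: [-2.8, -0.2, 7.9]
width: 0.005
```

Pad +76.5 is rigid: 7.9 N with no travel. On to the next one.

>>> jog_arm --pt "-0.006 0 0 0 0 0 0" --pt "-0.012 0 0 0 0 0 0" --pt "-0.012 -0.025 -0.001 0 0 0 0" --pt "-0.012 -0.051 -0.002 0 0 0 0" --pt "-0.012 -0.051 -0.002 0 0 0 0" --pt "-0.007 -0.051 -0.002 0 0 0 0" --pt "-0.004 -0.051 -0.002 0 0 0 0" --pt "-0.002 -0.051 -0.002 0 0 0 0" --pt "-0.001 -0.051 -0.002 0 0 0 0" --pt "-0.001 -0.051 -0.002 0 0 0 0"

```text
time: 6.05
tool_pos: [0.5288, -0.0401, 0.0333]
tcp_rot: [0.263, 1.555, -0.265]
wrist_force: [0.3, -0.0, 0.8]
width: -0.0
```

>>> jog_arm --pt "0.0005 0 0 0 0 0 0" --pt "0.001 0 0 0 0 0 0" --pt "0.001 0 0 0 0 0 0"

```text
time: 6.35
tool_pos: [0.529, -0.0398, 0.0326]
tcp_rot: [0.263, 1.555, -0.265]
wrist_force: [-0.5, 1.8, 2.1]
width: 0.002
```

>>> jog_arm --pt "0.0008 0 0 0 0 0 0" --pt "0.0008 0 0 0 0 0 0" --pt "0.0008 0 0 0 0 0 0"

```text
time: 6.65
tool_pos: [0.529, -0.0398, 0.0325]
tcp_rot: [0.263, 1.555, -0.265]
wrist_force: [-3.1, 1.4, 6.1]
width: -0.0
```

Rigid again at 6.1 N. Next.

>>> jog_arm --pt "-0.006 0 0 0 0 0 0" --pt "-0.012 0 0 0 0 0 0" --pt "-0.012 -0.025 -0.001 0 0 0 0" --pt "-0.012 -0.052 -0.002 0 0 0 0" --pt "-0.012 -0.052 -0.002 0 0 0 0" --pt "-0.007 -0.052 -0.002 0 0 0 0" --pt "-0.004 -0.052 -0.002 0 0 0 0" --pt "-0.002 -0.052 -0.002 0 0 0 0" --pt "-0.001 -0.052 -0.002 0 0 0 0" --pt "-0.001 -0.052 -0.002 0 0 0 0"

```text
time: 7.65
tool_pos: [0.5099, -0.0877, 0.0332]
tcp_rot: [0.262, 1.556, -0.264]
wrist_force: [0.2, 0.6, -0.0]
width: -0.001
```

>>> jog_arm --pt "0.0005 0 0 0 0 0 0" --pt "0.001 0 0 0 0 0 0" --pt "0.001 0 0 0 0 0 0"

```text
time: 7.95
tool_pos: [0.5101, -0.0875, 0.0325]
tcp_rot: [0.263, 1.556, -0.264]
wrist_force: [0.4, 1.9, 1.2]
width: 0.002
```

>>> jog_arm --pt "0.0008 0 0 0 0 0 0" --pt "0.0008 0 0 0 0 0 0" --pt "0.0008 0 0 0 0 0 0"

```text
time: 8.25
tool_pos: [0.5101, -0.0875, 0.0319]
tcp_rot: [0.263, 1.556, -0.264]
wrist_force: [-0.8, 1.5, 3.2]
width: 0.001
```

This pad gives: 0.6 mm of travel at 3.2 N. I'll push on slowly.

>>> jog_arm --pt "0.001 0 0 0 0 0 0" --pt "0.0015 0 0 0 0 0 0" --pt "0.002 0 0 0 0 0 0" --pt "0.002 0 0 0 0 0 0"

```text
time: 8.65
tool_pos: [0.5101, -0.0875, 0.0297]
tcp_rot: [0.263, 1.556, -0.264]
wrist_force: [-1.0, 0.9, 2.5]
width: 0.002
```

>>> jog_arm --pt "0.001 0 0 0 0 0 0" --pt "0.0015 0 0 0 0 0 0" --pt "0.002 0 0 0 0 0 0" --pt "0.002 0 0 0 0 0 0"

```text
time: 9.05
tool_pos: [0.5101, -0.0875, 0.0276]
tcp_rot: [0.263, 1.556, -0.264]
wrist_force: [-0.8, 0.9, 2.5]
width: 0.003
```

>>> jog_arm --pt "0.0006 0 0 0 0 0 0" --pt "0.0012 0 0 0 0 0 0" --pt "0.0012 0 0 0 0 0 0"

```text
time: 9.35
tool_pos: [0.5102, -0.0875, 0.0275]
tcp_rot: [0.263, 1.556, -0.264]
wrist_force: [-4.3, 1.7, 12.1]
width: 0.004
```

Hard stop: 5.0 mm of travel, 12 N. I'll retreat straight up, then sideways so the camera can see.

>>> jog_arm --pt "-0.004 0 0 0 0 0 0" --pt "-0.02 0 0 0 0 0 0" --pt "-0.06 0 0 0 0 0 0" --pt "-0.1 0 0 0 0 0 0" --pt "-0.15 0 0 0 0 0 0" --pt "-0.2 0 0 0 0 0 0" --pt "-0.2 0 0 0 0 0 0" --pt "-0.2 0.05 0 0 0 0 0" --pt "-0.2 0.1 0 0 0 0 0" --pt "-0.2 0.15 0 0 0 0 0" --pt "-0.2 0.2 0 0 0 0 0" --pt "-0.2 0.25 0 0 0 0 0" --pt "-0.2 0.25 0 0 0 0 0" --pt "-0.2 0.25 0 0 0 0 0" --pt "-0.2 0.25 0 0 0 0 0"

```text
time: 10.85
tool_pos: [0.5922, 0.1476, 0.2264]
tcp_rot: [0.262, 1.557, -0.265]
wrist_force: [-0.8, -0.6, 0.4]
width: 0.004
```

```bash
python3 - <<'E'
from h import *
s=monitor.read_state();print(s['tool_pos'],s['wrist_force'])
t=imaging.read_camera('top');c=imaging.read_camera('scene')
f=lambda im:cv2.resize(im,None,fx=2.5,fy=2.5,interpolation=cv2.INTER_CUBIC)
cv2.imwrite('pics/end.png',np.hstack([f(t[120:280,245:405]),f(c[170:330,190:350])]))
d=cv2.absdiff(t,cv2.imread('pics/top0.png')).max(2)
print([ (n,int((d[y0:y1,x0:x1]>30).sum())) for n,(x0,y0,x1,y1) in dict(whisk=(260,222,338,255),dish=(372,182,404,216),mortar=(108,122,160,172),colander=(45,205,140,285),bowl=(432,222,492,282),carousel=(438,132,528,214)).items()])
E
```

```text
[0.5922159  0.14764452 0.22638156] [-0.84446002 -0.6317142   0.37767917]
[('whisk', 1278), ('dish', 421), ('mortar', 747), ('colander', 1245), ('bowl', 349), ('carousel', 1542)]
```

View pics/end.png

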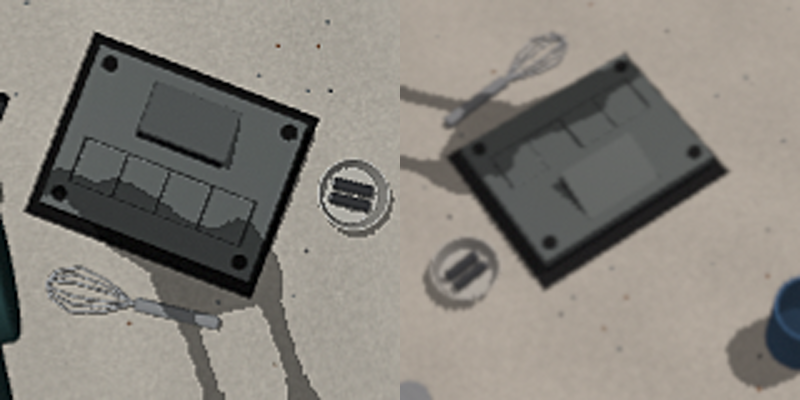

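The end picture shows the door popped up, its raised free edge at (187,145), and the whisk and dish apparently unmoved. The pixel differences look higher than noise, so I'll check the offset of each object.

```bash
python3 - <<'E'
from h import *
a=cv2.imread('pics/top0.png',0);b=cv2.cvtColor(imaging.read_camera('top'),cv2.COLOR_BGR2GRAY)
for n,(x0,y0,x1,y1) in dict(whisk=(260,222,338,255),dish=(372,182,404,216),mortar=(108,122,160,172),colander=(45,205,140,285),bowl=(432,222,492,282),carousel=(438,132,528,214),board=(398,50,492,110)).items():
    r=cv2.matchTemplate(b[y0-6:y1+6,x0-6:x1+6],a[y0:y1,x0:x1],cv2.TM_CCOEFF_NORMED);_,v,_,l=cv2.minMaxLoc(r)
    print(n,round(v,2),np.array(l)-6)
cv2.imwrite('pics/caro.png',cv2.resize(np.hstack([a[125:285,430:530],b[125:285,430:530]]),None,fx=3,fy=3))
E
```

```text
whisk 0.83 [0 0]
dish 1.0 [0 0]
mortar 0.79 [0 0]
colander 1.0 [0 0]
bowl 1.0 [0 0]
carousel 1.0 [0 0]
board 1.0 [0 0]
```

View pics/caro.png

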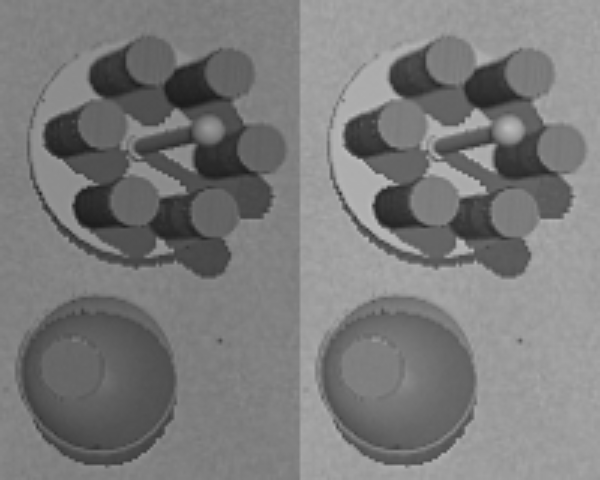

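It was only a change in exposure; nothing has shifted (the whisk has the arm's shadow across it, and the mortar is likely affected by the arm too). Handing in.

```bash
python3 -c "
from workcell import finish_job; print(finish_job())"
```

```text
the job is handed in; nothing more can be done
None
```

The release catch is fully in, the battery door has popped up by itself, and the job is handed in at about 11 s.

- **Finding the catch:** I pressed the pads from the +y end with the fingers shut. The first two were rigid at 7.9 N and 6.1 N. The third, at y = −25.5 mm, gave at about 3 N. I did not press the fourth pad.
- **Pushing it in:** It travelled 5.0 mm to a hard stop, which I confirmed at about 12 N. I then lifted the hand straight up and moved it aside.
- **Last checks:** The pictures show the door raised. The hand is clear at 0.226 m up, with the wrist force at sensor-noise level. All six bystanders match the first picture with no pixel shift.
- **One check that disagreed:** A raw pixel comparison with the first picture showed differences around every object. That came from a change in exposure plus the arm's shadow. The shadow lowered the match score for the whisk (0.83); the mortar's lower score (0.79) is probably the arm or its shadow too, though I did not view it again. The others scored 1.0.

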